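# Clear the rollers and bin the empty core

## Task

Throw the empty cardboard roll core away: first lift the stack of hair rollers out of the tilt-out bin's way and stand it upright in the green soap tray, setting it down gently because the tray is cracked, and without toppling the stack; then tilt the waste bin all the way out, put the core into it and leave the bin open. Leave the other things on the ledge standing where they are.

Things in the scene. Friction and masses are not known exactly. Their poses are not given: they have to be found in the camera images.
- rollers_center (a point): Centre (75 mm above its underside) of the roller stack: two pale silicone hair rollers pushed together end to end, moving as one rigid upright column, 50 mm in diameter, 150 mm high, about 120 g. It stands on the ledge with its axis 60 to 80 mm in front of the bin's front panel, in the way of its tilting. z: up along the column.
- tray_floor (a point): Green cracked ceramic soap tray, loose, 450 g: outside 100 mm (its x) by 150 mm (its y), 22 mm high, upright rim 7 mm thick, inside 86 by 136 mm, flat floor 7 mm thick. Point: centre of the inner floor, 7 mm above the ledge.
- core_center (a point): Centre (50 mm above its underside) of the empty cardboard roll core: a hollow tube of outer diameter 44 mm, wall 3 mm, 100 mm high, 20 g, standing upright on the ledge.
- bin_hinge (a point): Middle of the hinge line of the blue plastic tilt-out bin, at the foot of its front panel's front face, 12 mm above the ledge. Does not move. x: level, straight into the bin; y: along the hinge; z: up. The housing is fixed: 130 mm deep (x = 0 to 130), 200 mm wide, top of its roof 170 mm above the ledge.
- bin_lip (a point): Middle of the top edge of the bin's front panel, moving with it: 205 mm from the hinge along the panel, 5 mm behind its front face. Panel 10 mm thick, 200 mm wide; shut, it stands 47 mm higher than the housing's roof, so it can be pinched, or hooked from behind, from above. Axes: those of bin_hinge turned by the tilt.
- bin_mouth (a point): Point in the bucket's mouth, moving with the panel: 160 mm from the hinge along the panel, 50 mm behind its front face. Fully tilted out, it is mid-gap between panel and roof edge (gap 80 mm, 172 mm wide), 174 mm above the ledge. Bucket floor 7 mm above the hinge; back wall 105 mm behind the front face, 107 mm high.
- bucket (a joint): Tilt of the bin's front panel and bucket about the hinge, rad: 0 shut (panel upright), 0.55 fully tilted out with the panel's top leaning away from the housing (to -x of bin_hinge). A light pull of about 2 N at the top edge moves it; let go past about 0.4 it rests open by its own weight, let go when nearly shut it may fall shut.
- pinbox_center (a point): stainless hair pin box with a sliding cover, shut, 80 x 150 x 52 mm (its long side along its y), heavy; point at its centre. Bystander.
- shampoo_center (a point): white shampoo bottle, 60 mm diameter, 180 mm high; point half-way up. Bystander.
- mug_center (a point): white ceramic toothbrush cup, 76 mm diameter, 90 mm high; point half-way up. Bystander.
- jar_center (a point): glass cream jar with steel lid, 64 mm diameter, 50 mm high; point half-way up. Bystander.
- lotion_center (a point): amber glass bottle, 50 mm diameter, 130 mm high; point half-way up. Bystander.
- hairbrush_center (a point): wooden hairbrush lying flat, about 185 mm long, 55 mm wide, 22 mm high; point near its middle. Bystander.

How it is judged:
By the outcome, as a careful person would: the job done as asked, in the order asked, and still so for the second after the job is handed in, with the robot touching nothing.
It also fails if it takes over 72 s, if anything falls off the work surface, if the arm or the gripper's body presses on something with over 40 N, if the wrist force passes 120 N, or if a joint passes its speed limit or range.

## Robot

A 6-joint arm with a two-finger parallel gripper is mounted at the origin on the work surface. World frame = base frame: x ahead of the robot, y to its left, z up, the work surface at z = 0. Lengths are in m, angles in rad, forces in N, time in s.
With the tool pointing down it reaches from about 0.35 to 0.975 m from the base axis. Payload 4.9 kg.
Tool frame: the origin (TCP) lies at the very end of the fingers, on their centre line; the grasp point (between the pads) lies grasp_offset behind it (grasp_offset is the distance from the TCP to the grasp point, in m); z points along the fingers, x is the direction in which the jaws open and shut, and the axes are right-handed (so a half turn about z gives the same grasp; the last joint's range is limited). The gripper opens to 85 mm and grips with 20 to 120 N. Pads are 22 mm wide; open, the fingers measure 114 mm over their backs; the gripper's body (76 mm by 85 mm) begins 54 mm behind the grasp point. The pads swing forward as they close: fully open they stand 13 mm farther back than shut.
Start: joints at [1.063, 0.053, 1.613, -0, 1.476, -0.119], TCP at [0.237, 0.578, 0.231] pointing down, gripper open.
Joint ranges: [-3.01, 3.01], [-1.01, 2.22], [0.06, 2.58], [-1.02, 4.17], [0.09, 2.62], [-3.14, 3.14]. Speed limits (rad/s): [2.57, 2.57, 3.14, 3.14, 3.14, 3.14].

## Interface

Orientations are given as a rotation vector (axis times angle).
In Python, from cell import get_state, get_image, camera_model, job_done, grasp_offset gives the robot as it stands.
- The arm moves only by the shell command python3 -m pendant 'ROWS' [FORCE]. ROWS is JSON, a list of rows, each a list of 7 numbers: the turn, a rotation vector about the tool's x, y, z in degrees, then the shift along the tool's x, y, z in m, then the finger opening in m, from 0 to 0.0854. In form: [[wx, wy, wz, x, y, z, claw], ...]. A call has 1 to 10 rows; each row is the pose to reach, as a shift and turn from the pose commanded when the call began, along the tool's axes at that moment; what a row does not reach only later rows make up. A row lasts 1/8 s, in which the tool goes at most 62.5 mm and 10.7 degrees, less where a joint would pass 70% of its speed; a pose out of reach is approached as far as the arm can. A call with a gripper value outside its range is refused whole. The fingers move at their own pace and stop on an object; FORCE is the grip in N (left out, the last holds). Time passes only in rows, so rows that repeat a pose let the fingers close. It gives the time, the measured TCP pose, the force and the opening at its end, in the units of the state.
- get_state(): the state, without advancing time (a new reading comes with each control period).
- get_image(name): name is "side" or "top"; returns the picture (384x512x3 uint8, red, green, blue); there is no depth.
- camera_model(name): a dict with "camera_matrix" (3x3 intrinsics, pixels), "rvec" (rotation vector, rad) and "tvec" (3), from world to camera coordinates, as OpenCV has them. Camera axes: x right, y down, z forward; pixel columns grow to the right and rows downward; lengths in m; the calibration is good to about 2 mm. A picture is of the moment at which its call begins. camera_model takes no time and is no camera call.
- job_done(): hands the job in, once; it reports no verdict.
The state is a dict: "time": time; "joint_positions": joint angles; "joint_vel": joint speeds; "joint_torque": joint torques, N m; "ee_pos": TCP position; "tcp_rot": TCP orientation; "contact_force": force on the tool from outside, world axes, zero at the start; "moment": the same for the moment, N m; "finger_gap": opening from 0.0 (shut) to 1.0 (fully open).
Only numpy, scipy, OpenCV 4.12 (cv2) and the standard library are available. Lean on these libraries where they do the work, as an engineer would, in place of code of your own. Each camera call takes 0.05 s, during which the arm holds its last target.

## Working session

There is one attempt and no reset: what is moved stays moved. The work goes in short steps, Python scripts to look and compute and a shell command to move; the robot and the scene stay as the last step left them, time stands still between calls to the robot, and variables do not carry over. Pictures are saved under pics/ and viewed, and the job is handed in when it is done.

```bash
ls; mkdir -p pics; python3 - <<'E'
from cell import *
import cv2
print(get_state(), grasp_offset)
for n in("side","top"):
    print(n,camera_model(n)); cv2.imwrite(f"pics/{n}0.png",get_image(n)[:,:,::-1])
E
```

```text
pics
{'time': 0.0, 'joint_positions': array([ 1.06300977e+00,  5.33561632e-02,  1.61428812e+00, -5.57175110e-06,
        1.47596914e+00, -1.19041942e-01]), 'joint_vel': array([ 7.98943892e-04, -1.79847902e-03, -1.47534374e-03,  1.17943976e-03,
       -4.83954460e-05,  1.16202392e-03]), 'joint_torque': array([-1.26541134e-03, -3.93674612e+01, -3.70178461e+01, -1.97927429e-04,
        7.06337829e-03,  1.52291909e-05]), 'ee_pos': array([0.23661743, 0.57781693, 0.23006694]), 'tcp_rot': array([ 2.60791418,  1.75002205, -0.00282239]), 'contact_force': array([-0.08863917, -0.02245672,  0.85664076]), 'moment': array([ 0.01453449, -0.00968178, -0.00112875]), 'finger_gap': 1.0023577097791714} 0.0187
side {'camera_matrix': array([[365.71344247,   0.        , 252.36119445],
       [  0.        , 365.71344247, 195.97791242],
       [  0.        ,   0.        ,   1.        ]]), 'rvec': array([ 2.35678571, -0.01999194,  0.03068533]), 'tvec': array([-0.56914066,  0.06048171,  1.04591878])}
top {'camera_matrix': array([[478.5218579 ,   0.        , 254.35182954],
       [  0.        , 478.5218579 , 183.98928722],
       [  0.        ,   0.        ,   1.        ]]), 'rvec': array([ 2.14709135, -2.18190419,  0.15162137]), 'tvec': array([-0.04413485,  0.58050727,  1.48653682])}
```

View pics/side0.png

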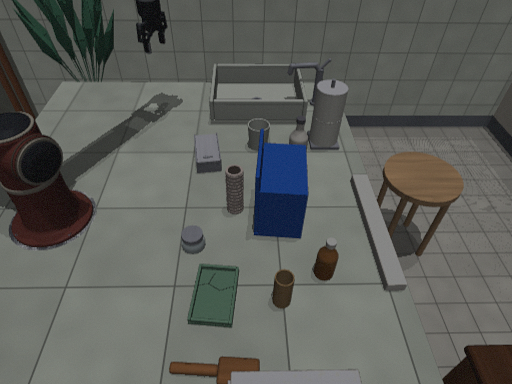

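View pics/top0.png

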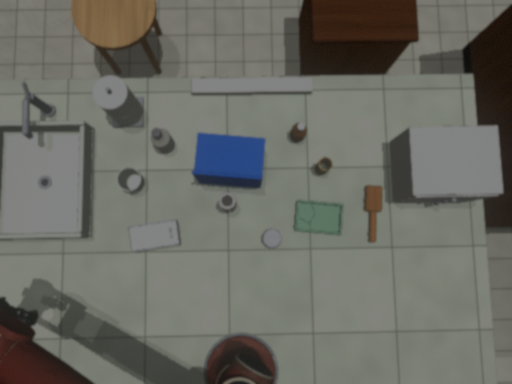

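Side view: rollers at about (234,190), bin (280,190), tray (215,295), core (283,288), jar (192,239), lotion (326,260), pin box (208,152), mug (259,134). Top view: rollers (228,203), bin (230,160), core (322,166), tray (318,218). Next I'll measure them.

```bash
cat > h.py <<'E'
import numpy as np, cv2
from cell import *
from scipy.spatial.transform import Rotation as R
def cam(n):
    m=camera_model(n); K=np.array(m["camera_matrix"]); r=cv2.Rodrigues(np.array(m["rvec"],float))[0]; return K,r,np.array(m["tvec"],float)
def ray(n,uv):
    K,r,t=cam(n); d=r.T@np.linalg.inv(K)@np.array([uv[0],uv[1],1.]); return -r.T@t,d/np.linalg.norm(d)
def onz(n,uv,z):
    c,d=ray(n,uv); return c+d*(z-c[2])/d[2]
def proj(n,p):
    K,r,t=cam(n); q=K@(r@np.array(p,float)+t); return q[:2]/q[2]
def tri(a,b):
    c1,d1=ray("side",a); c2,d2=ray("top",b)
    s=np.linalg.lstsq(np.stack([d1,-d2],1),c2-c1,rcond=None)[0]; p=c1+s[0]*d1;q=c2+s[1]*d2
    return (p+q)/2,np.linalg.norm(p-q)
E
python3 - <<'E'
from h import *
T=cv2.imread("pics/top0.png");S=cv2.imread("pics/side0.png")
cv2.imwrite("pics/tc0.png",cv2.resize(T[115:255,110:350],None,fx=3.3,fy=3.3,interpolation=cv2.INTER_CUBIC))
cv2.imwrite("pics/sc0.png",cv2.resize(S[110:340,160:360],None,fx=2.6,fy=2.6,interpolation=cv2.INTER_CUBIC))
for n,I in(("top",T),("side",S)):
    H=cv2.cvtColor(I,cv2.COLOR_BGR2HSV)
    print(n,-cam(n)[1].T@cam(n)[2])
    for nm,lo,hi in(("blue",(105,150,30),(130,255,255)),("green",(60,50,30),(90,255,255)),("brown",(5,70,30),(22,255,220))):
        m=cv2.inRange(H,lo,hi)
        for c in cv2.findContours(m,cv2.RETR_EXTERNAL,cv2.CHAIN_APPROX_NONE)[0]:
            if cv2.contourArea(c)>60: print(nm,cv2.contourArea(c),cv2.boundingRect(c),[np.round(x,1) for x in cv2.minAreaRect(c)], cv2.approxPolyDP(c,3,True)[:,0].tolist())
E
```

```text
top [ 0.39126174 -0.02808029  1.5475316 ]
blue 2565.5 (194, 134, 70, 46) [array([228.8, 156.6]), array([66.9, 40.8]), np.float64(4.8)] [[199, 134], [194, 173], [260, 178], [262, 139]]
green 1213.5 (295, 202, 47, 32) [array([318.3, 216.9]), array([45. , 29.2]), np.float64(5.0)] [[297, 202], [295, 228], [339, 232], [341, 205]]
brown 1354.5 (207, 337, 68, 47) [array([240.5, 360. ]), array([46., 67.]), np.float64(90.0)] [[209, 359], [209, 383], [221, 383], [234, 375], [256, 383], [272, 382], [234, 360], [221, 375], [222, 380], [215, 381], [221, 357], [239, 346], [255, 350], [274, 374], [268, 351], [251, 338], [226, 340]]
brown 2294.5 (0, 313, 88, 71) [array([ 30.1, 361.9]), array([110.7,  48.6]), np.float64(43.0)] [[0, 313], [4, 316], [0, 316], [0, 327], [4, 327], [0, 330], [1, 341], [7, 340], [0, 344], [0, 353], [4, 354], [0, 357], [2, 369], [2, 362], [11, 359], [8, 356], [16, 356], [12, 363], [9, 361], [13, 364], [9, 367], [18, 366], [13, 354], [16, 350], [23, 366], [14, 369], [18, 370], [14, 374], [19, 370], [22, 374], [23, 370], [27, 373], [25, 378], [28, 372], [35, 376], [28, 383], 
[... 3284 characters left out ...]
0.2, 32.9]), np.float64(18.4)] [[325, 246], [319, 250], [314, 267], [320, 279], [331, 276], [337, 259], [336, 251]]
brown 3914.0 (377, 152, 87, 104) [array([411.4, 195.2]), array([79.4, 94. ]), np.float64(33.2)] [[403, 152], [387, 160], [377, 200], [380, 204], [387, 186], [401, 197], [388, 228], [390, 236], [407, 200], [413, 205], [405, 225], [418, 204], [441, 206], [416, 252], [419, 255], [463, 184], [457, 171], [445, 161], [419, 152]]
brown 260.5 (0, 66, 24, 46) [array([ 8.5, 90. ]), array([50.5,  7.2]), np.float64(63.4)] [[0, 66], [3, 87], [15, 110], [23, 111]]
brown 412.0 (0, 43, 35, 77) [array([14.5, 82.2]), array([83.2,  7.4]), np.float64(64.7)] [[0, 43], [0, 60], [25, 111], [34, 119]]
```

View pics/tc0.png

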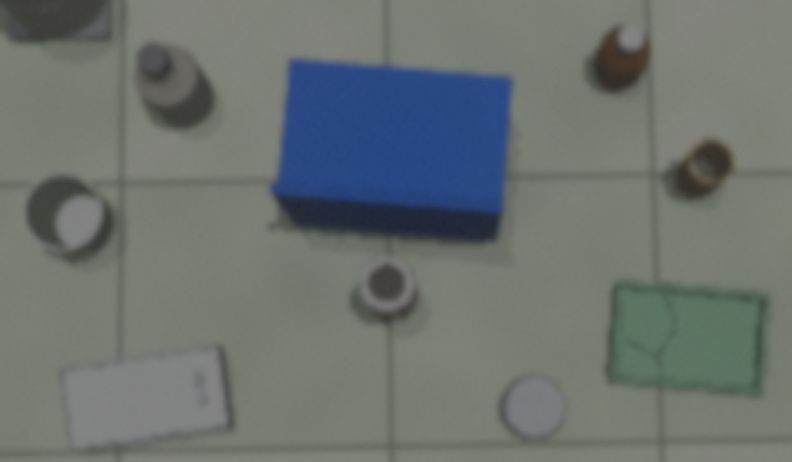

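View pics/sc0.png

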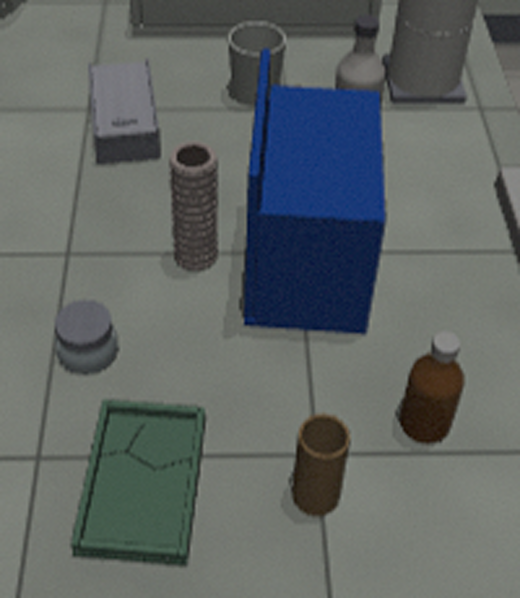

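```bash
python3 - <<'E'
from h import *
np.set_printoptions(precision=4,suppress=True)
tc=lambda x,y:(x/3.3+110-.35,y/3.3+115-.35)
sc=lambda x,y:(x/2.6+160-.3,y/2.6+110-.3)
print("roll",tri(sc(194,157),tc(387,283)),onz("side",sc(194,157),.15),onz("top",tc(387,283),.15))
print("core",tri(sc(324,437),tc(710,161)),onz("side",sc(324,437),.10),onz("top",tc(710,161),.10))
for n,q in(("top",[[297,202],[295,228],[339,232],[341,205]]),):
    p=np.array([onz(n,c,.022) for c in q]);print("tray",p,p.mean(0),np.linalg.norm(np.diff(p,axis=0),axis=1))
q=[[200,264],[238,268]];print("tray side far top",[onz("side",c,.022) for c in q])
print([onz("side",sc(*c),.022) for c in((103,402),(205,406),(187,556),(74,548))])
for z in(.217,):print("lip far,near",onz("top",tc(275,190),z),onz("top",tc(500,212),z),onz("side",sc(266,52),z),)
print("roof", [onz("top",tc(*c),.17) for c in((291,60),(511,78),(500,205))],[onz("side",sc(*c),.17) for c in((272,88),(380,93),(384,220),(265,214))])
print("foot near",onz("side",sc(246,325),.012),onz("side",sc(367,331),0))
for nm,a,b,z in(("jar",sc(85,322),tc(533,405),.05),("lotion",sc(446,342),tc(630,38),.13),("mug",sc(257,38),tc(66,212),.09),("shampoo",sc(368,25),tc(154,60),.18)):
    print(nm,tri(a,b),onz("top",b,z))
print("pin",[onz("top",tc(*c),.052)[:2] for c in((62,369),(220,346),(228,428),(75,449))])
E
```

```text
roll (array([0.5189, 0.0297, 0.1496]), np.float64(0.0011282787894080814)) [0.5195 0.0294 0.15  ] [0.5183 0.0296 0.15  ]
core (array([ 0.6321, -0.2704,  0.0972]), np.float64(0.0009213056572679943)) [ 0.6313 -0.2722  0.1   ] [ 0.6321 -0.2699  0.1   ]
tray [[ 0.5213 -0.1893  0.022 ]
 [ 0.4385 -0.1806  0.022 ]
 [ 0.4235 -0.3204  0.022 ]
 [ 0.5095 -0.3302  0.022 ]] [ 0.4732 -0.2551  0.022 ] [0.0833 0.1406 0.0865]
tray side far top [array([ 0.4337, -0.1803,  0.022 ]), array([ 0.5287, -0.1934,  0.022 ])]
[array([ 0.432 , -0.1812,  0.022 ]), array([ 0.5301, -0.187 ,  0.022 ]), array([ 0.5153, -0.3378,  0.022 ]), array([ 0.419 , -0.3292,  0.022 ])]
lip far,near [0.5931 0.1212 0.217 ] [ 0.5713 -0.0698  0.217 ] [0.5949 0.1187 0.217 ]
roof [array([0.7169, 0.1121, 0.17  ]), array([ 0.6979, -0.0833,  0.17  ]), array([ 0.5839, -0.0714,  0.17  ])] [array([0.603 , 0.1193, 0.17  ]), array([0.719 , 0.1102, 0.17  ]), array([ 0.698 , -0.0838,  0.17  ]), array([ 0.5874, -0.075 ,  0.17  ])]
foot near [ 0.5726 -0.08    0.012 ] [ 0.7014 -0.0798  0.    ]
jar (array([ 0.41  , -0.1028,  0.0472]), np.float64(0.0002437407196615157)) [ 0.4098 -0.1027  0.05  ]
lotion (array([ 0.7433, -0.1953,  0.1289]), np.float64(0.00032257980659197087)) [ 0.7428 -0.1952  0.13  ]
mug (array([0.5953, 0.3284, 0.0928]), np.float64(0.0022755091292406345)) [0.5946 0.329  0.09  ]
shampoo (array([0.7187, 0.2326, 0.1752]), np.float64(0.0026435477718795447)) [0.7162 0.2317 0.18  ]
pin [array([0.4509, 0.3398]), array([0.4701, 0.1917]), array([0.3932, 0.1839]), array([0.3761, 0.3266])]
```

Distances and heights check out (heights 0.1496, 0.097 and 0.047; tray side about 0.148 × 0.097 m). Bin yaw is about −6°, and the tray about −5°. Next I'll compute the moves.

```bash
cat >> h.py <<'E'
BX=np.array([np.cos(np.radians(-6)),np.sin(np.radians(-6)),0]); BY=np.array([-BX[1],BX[0],0])
HINGE=np.array([.580,.0265,.012])
def Rd(xdir=BY,tilt=0):
    "tool down, jaw axis along xdir; tilt deg: approach leans towards +binx (body towards -x)"
    x=np.array(xdir)/np.linalg.norm(xdir); z=np.array([0,0,-1.]); y=np.cross(z,x)
    r=R.from_rotvec(x*np.radians(tilt)); 
    return R.from_matrix(np.stack([x,r.apply(y),r.apply(z)],1))
def go(p,Rt=None):
    s=get_state(); R0=R.from_rotvec(s["tcp_rot"]); Rt=Rt or R0
    w=(R0.inv()*Rt).as_rotvec(degrees=True); d=R0.inv().apply(np.array(p)-s["ee_pos"])
    print("turn",w.round(2),"shift",d.round(4))
E
python3 - <<'E'
from h import *
s=get_state();print(R.from_rotvec(s["tcp_rot"]).as_matrix().round(3))
go([.519,.0297,.24],Rd()); go([.519,.0297,.24],Rd(-BY)); print(Rd(BY,20).as_matrix().round(2))
E
```

```text
[[ 0.379  0.925 -0.001]
 [ 0.925 -0.379 -0.002]
 [-0.002 -0.    -1.   ]]
turn [ -0.03   0.1  -16.28] shift [-0.4002  0.4691 -0.0092]
turn [1.5000e-01 4.0000e-02 1.6372e+02] shift [-0.4002  0.4691 -0.0092]
[[ 0.1   0.93 -0.34]
 [ 0.99 -0.1   0.04]
 [-0.   -0.34 -0.94]]
```

```bash
python3 -m pendant '[[0,0,-4,-0.05,0.059,-0.009,0.085],[0,0,-8,-0.10,0.118,-0.009,0.085],[0,0,-12,-0.15,0.176,-0.009,0.085],[0,0,-16.3,-0.20,0.235,-0.009,0.085],[0,0,-16.3,-0.24,0.28,-0.009,0.085],[0,0,-16.3,-0.28,0.33,-0.009,0.085],[0,0,-16.3,-0.32,0.375,-0.009,0.085],[0,0,-16.3,-0.36,0.42,-0.009,0.085],[0,0,-16.3,-0.40,0.469,-0.009,0.085],[0,0,-16.3,-0.40,0.469,-0.009,0.085]]' 25
python3 - <<'E'
from h import *
for n in("side","top"): cv2.imwrite(f"pics/{n}1.png",get_image(n)[:,:,::-1])
go([.519,.0297,.096],Rd())
E
```

```text
time: 1.35
ee_pos: [0.5197, 0.0282, 0.2399]
tcp_rot: [-2.335, -2.101, 0.0]
contact_force: [-0.0, 0.6, 0.4]
finger_gap: 0.995
turn [-0.03  0.08 -0.32] shift [ 0.0035 -0.0017  0.1437]
```

View pics/side1.png

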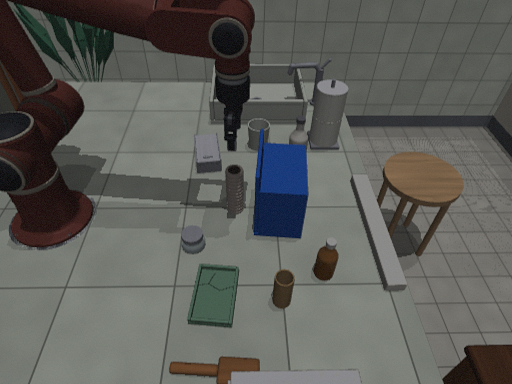

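View pics/top1.png

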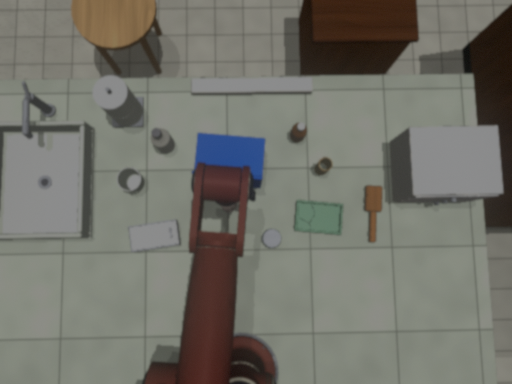

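The gripper hovers over the stack (side view, fingertip (232,148) above the roller top at (234,170)). Descending now.

```bash
python3 -m pendant '[[0,0,0,0.0025,-0.001,0.02,0.085],[0,0,0,0.0025,-0.001,0.05,0.085],[0,0,0,0.0025,-0.001,0.08,0.085],[0,0,0,0.0025,-0.001,0.11,0.085],[0,0,0,0.0025,-0.001,0.135,0.085],[0,0,0,0.0025,-0.001,0.144,0.085],[0,0,0,0.0025,-0.001,0.144,0.085]]' 25
python3 - <<'E'
from h import *
cv2.imwrite("pics/side2.png",cv2.resize(get_image("side")[100:260,150:350,::-1],None,fx=3.5,fy=3.5))
go([.519,.0297,.096],Rd())
E
```

```text
time: 2.33
ee_pos: [0.5174, 0.034, 0.0952]
tcp_rot: [-2.331, -2.103, 0.002]
contact_force: [0.0, -1.1, 0.7]
finger_gap: 1.0
turn [ 0.01 -0.01  0.09] shift [-0.0039  0.001   0.0004]
```

View pics/side2.png

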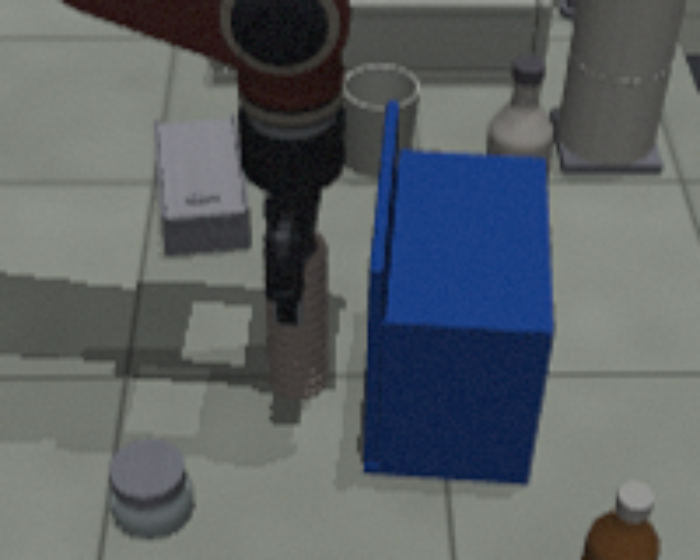

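```bash
python3 - <<'E'
from h import *
s=get_state()["ee_pos"]
for dz in (0,.013): print(dz,proj("side",s+[0,0,dz]-BY*.05),proj("side",s+[0,0,dz]-BY*.057))
print(proj("side",[.519,.0297,.15]),proj("side",[.519,.0297,.09]), proj("side",[.519,.0297,0]))
I=get_image("side"); cv2.imwrite("pics/s3.png",cv2.resize(I[150:230,200:270,::-1],None,fx=8,fy=8,interpolation=cv2.INTER_NEAREST))
E
```

```text
0 [232.13700346 196.3321274 ] [231.8223906  198.18132886]
0.013 [232.02503173 192.8782264 ] [231.7068541  194.72738065]
[234.1313349  170.00828731] [234.5415072  186.32360768] [235.0963995  208.39541878]
```

View pics/s3.png

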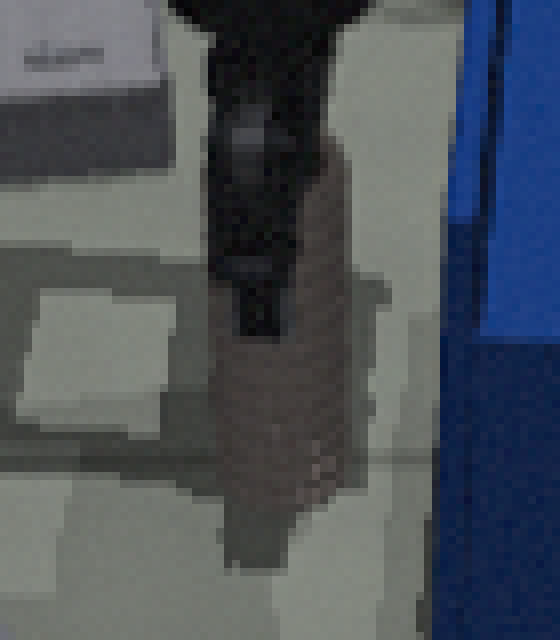

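```bash
python3 -m pendant '[[0,0,0,-0.002,0.001,0,0.085],[0,0,0,-0.004,0.002,0,0.085],[0,0,0,-0.004,0.002,0,0.07],[0,0,0,-0.004,0.002,0,0.06],[0,0,0,-0.004,0.002,0,0.045],[0,0,0,-0.004,0.002,0,0.035],[0,0,0,-0.004,0.002,0,0.035],[0,0,0,-0.004,0.002,0,0.035],[0,0,0,-0.004,0.002,0,0.035]]' 25
python3 - <<'E'
from h import *
print(get_state())
cv2.imwrite("pics/side4.png",cv2.resize(get_image("side")[100:260,150:350,::-1],None,fx=3.5,fy=3.5))
E
```

```text
time: 3.55
ee_pos: [0.5202, 0.0289, 0.0965]
tcp_rot: [2.334, 2.103, 0.001]
contact_force: [-0.0, 1.2, 2.0]
finger_gap: 0.58
{'time': 3.55, 'joint_positions': array([-8.75014903e-02, -7.22686927e-02,  1.97152300e+00,  2.41454809e-04,
        1.24210451e+00, -1.55410406e+00]), 'joint_vel': array([-0.00095262, -0.00040049, -0.00104519, -0.00099043, -0.00129612,
        0.00073059]), 'joint_torque': array([-6.04470223e-01, -2.98429102e+01, -3.30108976e+01, -3.60207735e-01,
       -4.31926630e-02, -6.42685874e-03]), 'ee_pos': array([0.52021776, 0.02891272, 0.09645916]), 'tcp_rot': array([2.33417589e+00, 2.10264852e+00, 5.13030872e-04]), 'contact_force': array([-0.0117441 ,  1.19770944,  2.04252249]), 'moment': array([ 0.28059087,  0.0041691 , -0.03122245]), 'finger_gap': 0.579871377762825}
```

View pics/side4.png

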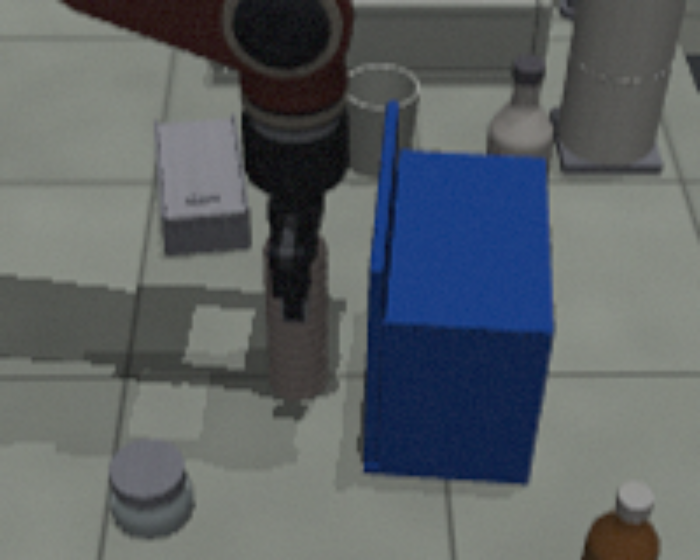

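```bash
python3 -m pendant '[[0,0,0,0,0,-0.005,0.035],[0,0,0,0,0,-0.015,0.035],[0,0,0,0,0,-0.03,0.035],[0,0,0,0,0,-0.045,0.035],[0,0,0,0,0,-0.06,0.035],[0,0,0,0,0,-0.075,0.035],[0,0,0,0,0,-0.085,0.035],[0,0,0,0,0,-0.09,0.035],[0,0,0,0,0,-0.09,0.035]]' 30
python3 - <<'E'
from h import *
cv2.imwrite("pics/side5.png",cv2.resize(get_image("side")[60:300,130:350,::-1],None,fx=2.5,fy=2.5))
go([.474,-.257,.1865],Rd())
E
```

```text
time: 4.72
ee_pos: [0.5202, 0.0288, 0.1865]
tcp_rot: [2.334, 2.102, 0.0]
contact_force: [0.2, 0.1, -1.0]
finger_gap: 0.579
turn [-0.04 -0.    0.02] shift [-0.2891 -0.0159 -0.0006]
```

View pics/side5.png

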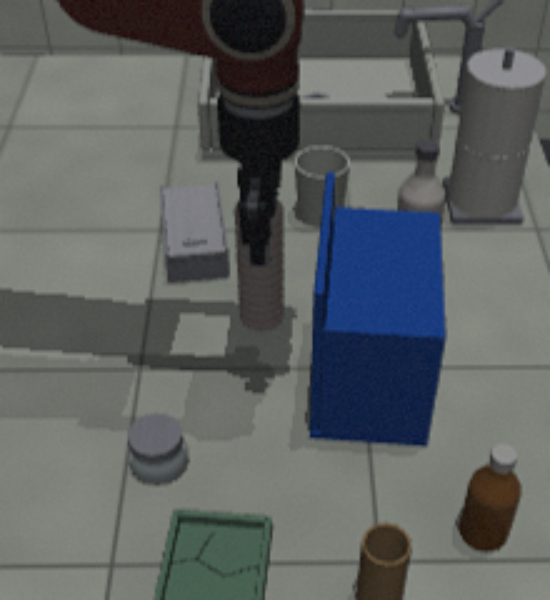

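The stack is lifted, hanging vertically. Now I'll carry it over the tray.

```bash
python3 -m pendant '[[0,0,0,-0.01,0,0,0.035],[0,0,0,-0.03,-0.002,0,0.035],[0,0,0,-0.06,-0.004,0,0.035],[0,0,0,-0.095,-0.006,0,0.035],[0,0,0,-0.13,-0.008,0,0.035],[0,0,0,-0.165,-0.01,0,0.035],[0,0,0,-0.2,-0.012,0,0.035],[0,0,0,-0.235,-0.014,0,0.035],[0,0,0,-0.262,-0.016,0,0.035],[0,0,0,-0.28,-0.016,0,0.035]]'
python3 -m pendant '[[0,0,0,-0.007,0,0,0.035],[0,0,0,-0.009,0,0,0.035],[0,0,0,-0.009,0,0.005,0.035],[0,0,0,-0.009,0,0.015,0.035],[0,0,0,-0.009,0,0.025,0.035],[0,0,0,-0.009,0,0.035,0.035],[0,0,0,-0.009,0,0.045,0.035],[0,0,0,-0.009,0,0.05,0.035],[0,0,0,-0.009,0,0.05,0.035],[0,0,0,-0.009,0,0.05,0.035]]'
python3 - <<'E'
from h import *
I=get_image("side"); J=get_image("top")
cv2.imwrite("pics/side6.png",cv2.resize(I[120:370,130:350,::-1],None,fx=2.4,fy=2.4));cv2.imwrite("pics/top6.png",cv2.resize(J[100:280,180:420,::-1],None,fx=3,fy=3))
go([.474,-.257,.1035],Rd())
E
```

```text
time: 6.02
ee_pos: [0.4743, -0.2494, 0.1857]
tcp_rot: [-2.335, -2.1, 0.001]
contact_force: [0.9, 0.1, -2.1]
finger_gap: 0.575
time: 7.28
ee_pos: [0.4744, -0.2572, 0.1368]
tcp_rot: [2.334, 2.102, 0.0]
contact_force: [-0.6, -0.3, -0.6]
finger_gap: 0.577
turn [0.05 0.03 0.02] shift [ 0.0002 -0.0005  0.0334]
```

View pics/side6.png

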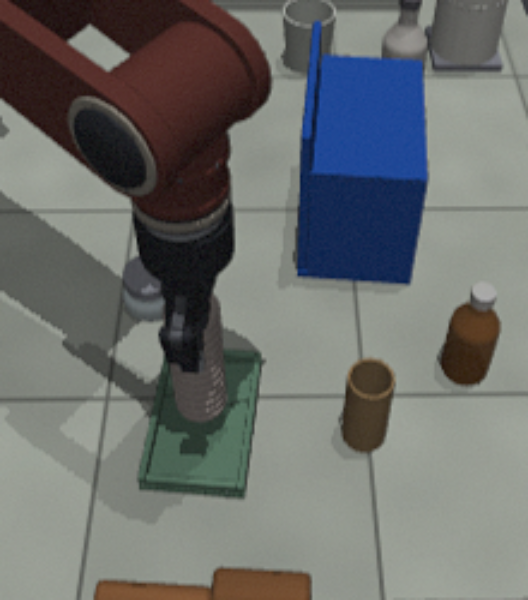

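View pics/top6.png

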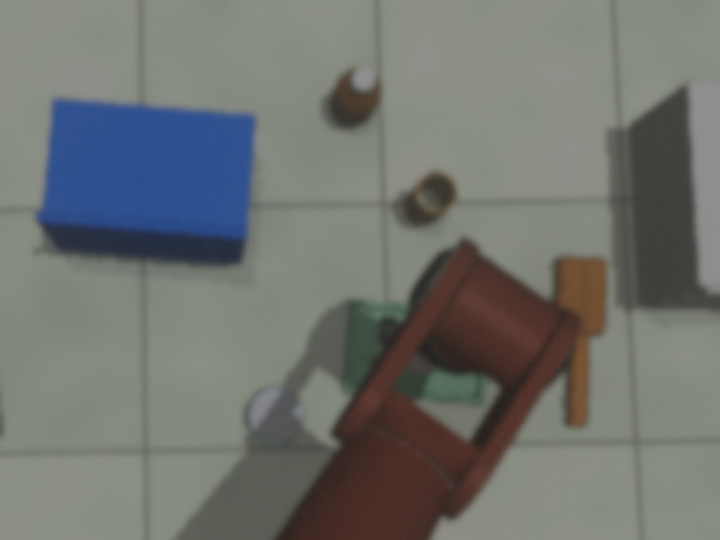

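```bash
python3 - <<'E'
from h import *
for z in (.04,.1,.19):
    for dx in(-.025,0,.025): print(z,dx,((proj("side",[.474+dx,-.257,z])-[130,120])*2.4).round(0))
E
```

```text
0.04 -0.025 [176. 401.]
0.04 0 [202. 401.]
0.04 0.025 [228. 401.]
0.1 -0.025 [171. 367.]
0.1 0 [198. 366.]
0.1 0.025 [226. 366.]
0.19 -0.025 [162. 307.]
0.19 0 [192. 307.]
0.19 0.025 [222. 307.]
```

It hangs upright over the tray centre, matching the projection. Slow descent, watching the force.

```bash
python3 -m pendant '[[0,0,0,0,0,0.005,0.035],[0,0,0,0,0,0.01,0.035],[0,0,0,0,0,0.015,0.035],[0,0,0,0,0,0.02,0.035],[0,0,0,0,0,0.024,0.035],[0,0,0,0,0,0.027,0.035],[0,0,0,0,0,0.029,0.035],[0,0,0,0,0,0.029,0.035],[0,0,0,0,0,0.029,0.035]]'
python3 -m pendant '[[0,0,0,0,0,0.0005,0.035],[0,0,0,0,0,0.001,0.035],[0,0,0,0,0,0.0015,0.035],[0,0,0,0,0,0.002,0.035],[0,0,0,0,0,0.002,0.035]]'
python3 -c "
from h import *
print(get_state()['contact_force'],get_state()['moment'])"
```

```text
time: 8.5
ee_pos: [0.4742, -0.257, 0.1075]
tcp_rot: [2.334, 2.102, 0.0]
contact_force: [0.4, 0.5, -1.1]
finger_gap: 0.583
time: 9.12
ee_pos: [0.4741, -0.2569, 0.1052]
tcp_rot: [-2.334, -2.103, 0.0]
contact_force: [0.0, 0.1, -2.1]
finger_gap: 0.578
[ 0.0421814   0.12854339 -2.11390217] [ 0.03702006 -0.02310229  0.00932557]
```

```bash
python3 -m pendant '[[0,0,0,0,0,0.0004,0.035],[0,0,0,0,0,0.0008,0.035],[0,0,0,0,0,0.0008,0.035]]'
python3 -m pendant '[[0,0,0,0,0,0.0003,0.035],[0,0,0,0,0,0.0005,0.035],[0,0,0,0,0,0.0005,0.035]]'
```

```text
time: 9.5
ee_pos: [0.4741, -0.2569, 0.1045]
tcp_rot: [-2.334, -2.102, 0.0]
contact_force: [0.0, -0.3, -1.4]
finger_gap: 0.581
time: 9.88
ee_pos: [0.4741, -0.257, 0.104]
tcp_rot: [2.334, 2.103, -0.0]
contact_force: [0.0, -0.7, -1.8]
finger_gap: 0.579
```

```bash
python3 -m pendant '[[0,0,0,0,0,0.0003,0.035],[0,0,0,0,0,0.0005,0.035],[0,0,0,0,0,0.0005,0.035]]'
```

```text
time: 10.25
ee_pos: [0.4742, -0.257, 0.1036]
tcp_rot: [2.334, 2.103, 0.0]
contact_force: [0.6, 0.7, -1.5]
finger_gap: 0.579
```

```bash
python3 -m pendant '[[0,0,0,0,0,0.0002,0.035],[0,0,0,0,0,0.0004,0.035],[0,0,0,0,0,0.0004,0.035]]'; for i in 1 2 3; do python3 -c "
from h import *
print(get_state()['contact_force'])"; done
```

```text
time: 10.62
ee_pos: [0.4743, -0.257, 0.1035]
tcp_rot: [2.334, 2.102, 0.0]
contact_force: [-0.3, 0.4, 1.1]
finger_gap: 0.581
[-0.2755051   0.38248772  1.10022419]
[-0.2755051   0.38248772  1.10022419]
[-0.2755051   0.38248772  1.10022419]
```

```bash
python3 -m pendant '[[0,0,0,0,0,0.0002,0.035],[0,0,0,0,0,0.0004,0.035],[0,0,0,0,0,0.0004,0.035]]'
```

```text
time: 11.0
ee_pos: [0.4744, -0.257, 0.1034]
tcp_rot: [2.334, 2.102, 0.001]
contact_force: [0.0, 2.4, 4.6]
finger_gap: 0.575
```

Contact is confirmed (force rose from −1.5 to +4.6 N). I'll release and retreat straight up.

```bash
python3 -m pendant '[[0,0,0,0,0,-0.0004,0.049],[0,0,0,0,0,-0.0004,0.052],[0,0,0,0,0,-0.0004,0.056],[0,0,0,0,0,-0.0004,0.064],[0,0,0,0,0,-0.0004,0.074],[0,0,0,0,0,-0.0004,0.08],[0,0,0,0,0,-0.0004,0.08],[0,0,0,0,0,-0.0004,0.08]]'
python3 - <<'E'
from h import *
I=get_image("side")
cv2.imwrite("pics/side7.png",cv2.resize(I[120:370,130:350,::-1],None,fx=2.4,fy=2.4))
E
```

```text
time: 12.0
ee_pos: [0.4741, -0.257, 0.1031]
tcp_rot: [2.334, 2.103, -0.0]
contact_force: [0.0, -0.1, 0.2]
finger_gap: 0.935
```

View pics/side7.png

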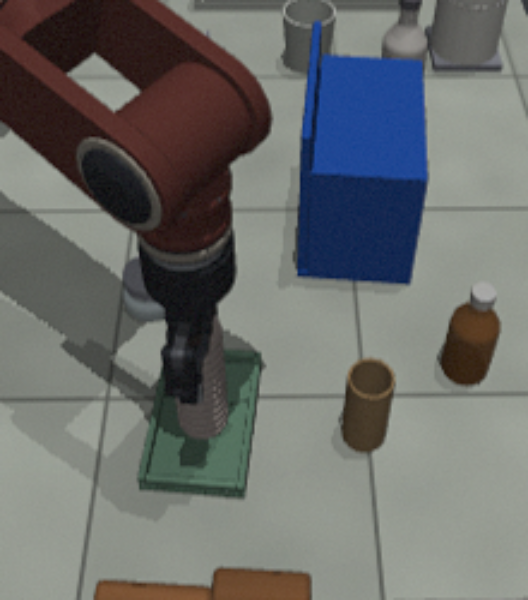

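The stack is standing in the tray with the fingers clear. Going straight up.

```bash
python3 -m pendant '[[0,0,0,0,0,-0.005,0.08],[0,0,0,0,0,-0.02,0.08],[0,0,0,0,0,-0.04,0.08],[0,0,0,0,0,-0.07,0.08],[0,0,0,0,0,-0.1,0.08],[0,0,0,0,0,-0.14,0.06],[0,0,0,0,0,-0.165,0.02],[0,0,0,0,0,-0.165,0]]'
python3 - <<'E'
from h import *
print(HINGE+BX*.045+[0,0,.26])
go(HINGE+BX*.045+[0,0,.258],Rd())
E
```

```text
time: 13.05
ee_pos: [0.4754, -0.2579, 0.2727]
tcp_rot: [2.329, 2.098, 0.002]
contact_force: [-0.1, 0.0, 0.5]
finger_gap: 0.304
[0.62475349 0.02179622 0.272     ]
turn [0.37 0.22 0.02] shift [0.2937 0.1194 0.0023]
```

```bash
python3 -m pendant '[[0,0,0,0.03,0.012,0,0],[0,0,0,0.07,0.03,0,0],[0,0,0,0.12,0.05,0,0],[0,0,0,0.17,0.07,0,0],[0,0,0,0.22,0.09,0,0],[0,0,0,0.26,0.107,0,0],[0,0,0,0.285,0.117,0,0],[0,0,0,0.294,0.12,0,0],[0,0,0,0.294,0.12,0,0]]'
python3 - <<'E'
from h import *
I=get_image("side");J=get_image("top")
cv2.imwrite("pics/side8.png",cv2.resize(I[80:330,160:380,::-1],None,fx=2.4,fy=2.4))
cv2.imwrite("pics/top8.png",cv2.resize(J[100:280,180:420,::-1],None,fx=3,fy=3))
go(HINGE+BX*.045+[0,0,.175],Rd())
s=get_state()["ee_pos"]; print(((proj("side",s)-[160,80])*2.4))
E
```

```text
time: 14.18
ee_pos: [0.6236, 0.0229, 0.2673]
tcp_rot: [-2.333, -2.103, 0.002]
contact_force: [0.0, 0.4, -0.4]
finger_gap: -0.0
turn [-0.04  0.03 -0.03] shift [-0.0001  0.0012  0.0808]
[278.94001341 132.69830214]
```

View pics/side8.png

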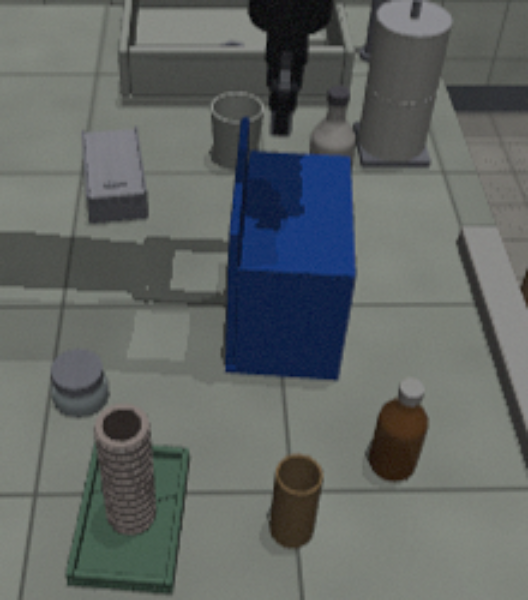

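View pics/top8.png

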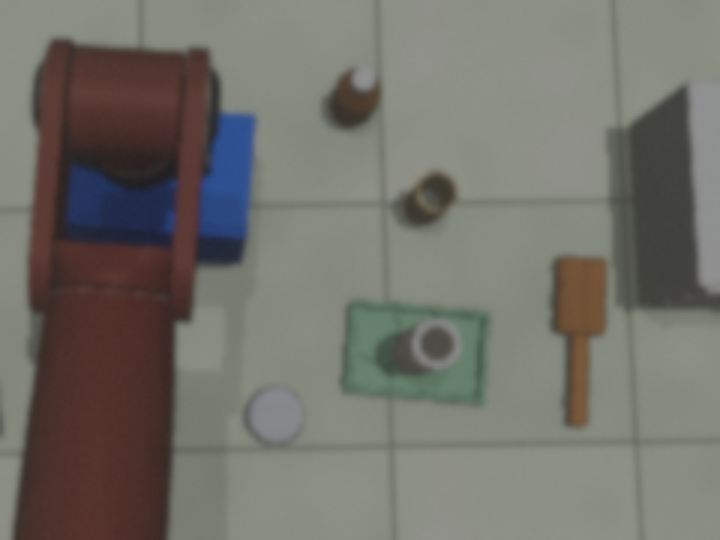

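The stack stands upright in the tray, and the closed fingers are behind the panel (side crop, tip (280,132)). Now down, then pull.

```bash
python3 -m pendant '[[0,0,0,0,0,0.01,0],[0,0,0,0,0,0.03,0],[0,0,0,0,0,0.05,0],[0,0,0,0,0,0.07,0],[0,0,0,0,0,0.08,0],[0,0,0,0,0,0.08,0]]'
python3 -m pendant '[[0,0,0,0,-0.005,0,0],[0,0,0,0,-0.01,0,0],[0,0,0,0,-0.015,0,0],[0,0,0,0,-0.02,0,0],[0,0,0,0,-0.025,0,0],[0,0,0,0,-0.03,0,0],[0,0,0,0,-0.035,0,0],[0,0,0,0,-0.04,0,0],[0,0,0,0,-0.045,0,0],[0,0,0,0,-0.045,0,0]]'
python3 - <<'E'
from h import *
I=get_image("side")
cv2.imwrite("pics/side9.png",cv2.resize(I[80:330,160:380,::-1],None,fx=2.4,fy=2.4))
s=get_state(); print(s["contact_force"]@BX,(s["ee_pos"]-HINGE)@BX)
E
```

```text
time: 15.02
ee_pos: [0.6235, 0.023, 0.1866]
tcp_rot: [-2.333, -2.102, 0.002]
contact_force: [-0.1, -0.1, 0.4]
finger_gap: 0.005
time: 16.27
ee_pos: [0.5786, 0.0278, 0.1878]
tcp_rot: [-2.334, -2.102, 0.001]
contact_force: [0.7, 0.1, -0.7]
finger_gap: -0.003
-0.09360544891687379 -0.0013919689236063508
```

View pics/side9.png

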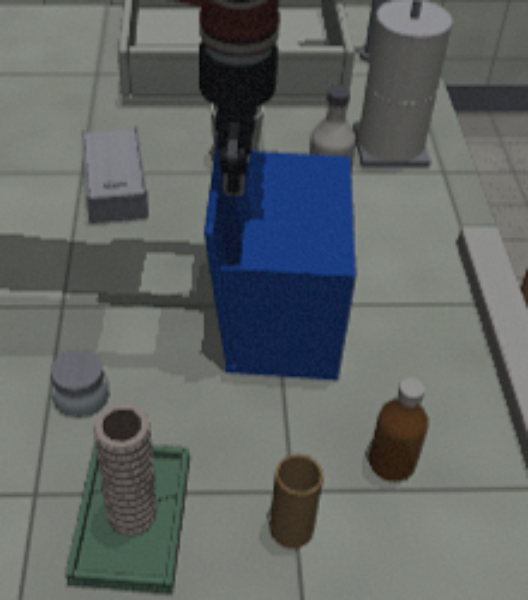

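```bash
python3 -m pendant '[[0,0,0,0,-0.008,0.001,0],[0,0,0,0,-0.016,0.002,0],[0,0,0,0,-0.024,0.003,0],[0,0,0,0,-0.032,0.005,0],[0,0,0,0,-0.04,0.007,0],[0,0,0,0,-0.048,0.009,0],[0,0,0,0,-0.056,0.011,0],[0,0,0,0,-0.064,0.012,0],[0,0,0,0,-0.068,0.013,0],[0,0,0,0,-0.068,0.013,0]]'
python3 - <<'E'
from h import *
I=get_image("side")
cv2.imwrite("pics/side10.png",cv2.resize(I[80:330,160:380,::-1],None,fx=2.4,fy=2.4))
s=get_state(); print(s["contact_force"]@BX,(s["ee_pos"]-HINGE)@BX)
E
```

```text
time: 17.58
ee_pos: [0.5113, 0.0348, 0.175]
tcp_rot: [-2.334, -2.103, 0.0]
contact_force: [0.4, 0.5, -0.5]
finger_gap: 0.002
0.3902423444494003 -0.0688902301416282
```

View pics/side10.png

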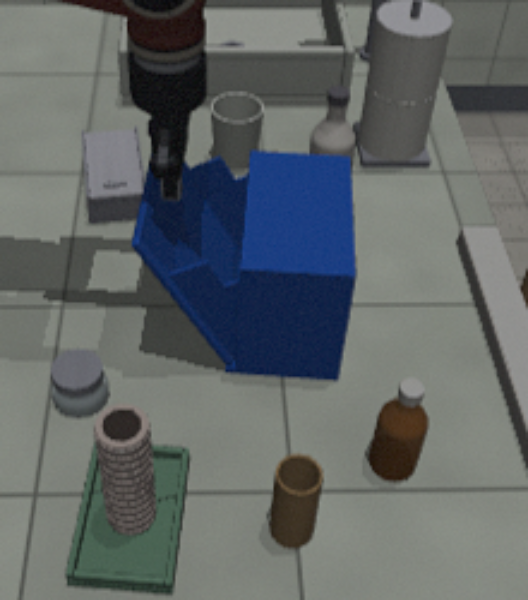

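```bash
python3 -m pendant '[[0,0,0,0,-0.003,0,0],[0,0,0,0,-0.006,0,0],[0,0,0,0,-0.009,0,0],[0,0,0,0,-0.009,0,0]]'
python3 - <<'E'
from h import *
s=get_state(); print(s["contact_force"]@BX,(s["ee_pos"]-HINGE)@BX)
for t in(.45,.5,.55):
    p=HINGE-BX*.205*np.sin(t)-BY*.1+[0,0,.205*np.cos(t)]; print(t,(proj("side",p)-[160,80])*2.4)
I=get_image("side")
cv2.imwrite("pics/side11.png",cv2.resize(I[120:250,190:310,::-1],None,fx=4.5,fy=4.5))
E
```

```text
time: 18.12
ee_pos: [0.5025, 0.0357, 0.1751]
tcp_rot: [-2.334, -2.102, 0.0]
contact_force: [-0.2, -1.2, -0.0]
finger_gap: 0.004
-0.02653880088788206 -0.07806066922180976
0.45 [137.68051711 242.31145714]
0.5 [128.89339399 245.14560884]
0.55 [120.45185753 248.29886672]
```

View pics/side11.png

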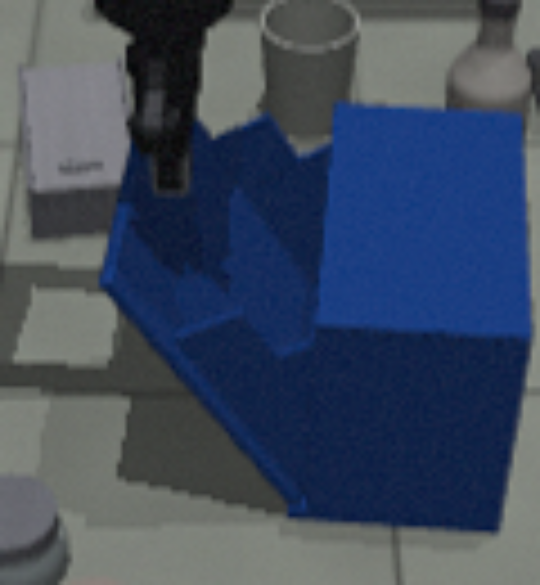

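The bin is still following the fingers, at about 0.51 rad. Pulling on to the stop.

```bash
python3 -m pendant '[[0,0,0,0,-0.002,0,0],[0,0,0,0,-0.004,0,0],[0,0,0,0,-0.006,0,0],[0,0,0,0,-0.006,0,0]]'
```

```text
time: 18.68
ee_pos: [0.4997, 0.0359, 0.1768]
tcp_rot: [2.33, 2.098, 0.01]
contact_force: [9.5, -1.6, -1.9]
finger_gap: 0.004
```

```bash
python3 -m pendant '[[0,0,0,0,-0.001,0,0],[0,0,0,0,-0.002,0,0],[0,0,0,0,-0.002,0,0]]'
```

```text
time: 19.05
ee_pos: [0.4991, 0.036, 0.1776]
tcp_rot: [2.327, 2.096, 0.014]
contact_force: [12.9, -1.2, -1.2]
finger_gap: 0.002
```

The stop is reached (force climbing to 13 N). Backing off and going up.

```bash
python3 -m pendant '[[0,0,0,0,0.003,0,0],[0,0,0,0,0.008,0,0],[0,0,0,0,0.025,-0.005,0],[0,0,0,0,0.03,-0.03,0],[0,0,0,0,0.03,-0.06,0],[0,0,0,0,0.03,-0.09,0],[0,0,0,0,0.03,-0.09,0]]'
python3 - <<'E'
from h import *
I=get_image("side")
cv2.imwrite("pics/side12.png",cv2.resize(I[120:250,190:310,::-1],None,fx=4.5,fy=4.5))
for t in(.5,.53,.55):
    p=HINGE-BX*.205*np.sin(t)-BY*.1+[0,0,.205*np.cos(t)]; print(t,(proj("side",p)-[190,120])*4.5)
core=np.array([.632,-.2705,.0])
print(go(core+[0,0,.22],Rd()))
E
```

```text
time: 19.92
ee_pos: [0.5256, 0.0333, 0.2674]
tcp_rot: [2.332, 2.101, 0.004]
contact_force: [-0.4, 1.0, -0.4]
finger_gap: 0.002
0.5 [106.67511374 279.64801657]
0.53 [ 97.09755096 283.12543566]
0.55 [ 90.84723286 285.5603751 ]
turn [0.02 0.   0.03] shift [-0.2911  0.1383  0.0453]
None
```

View pics/side12.png

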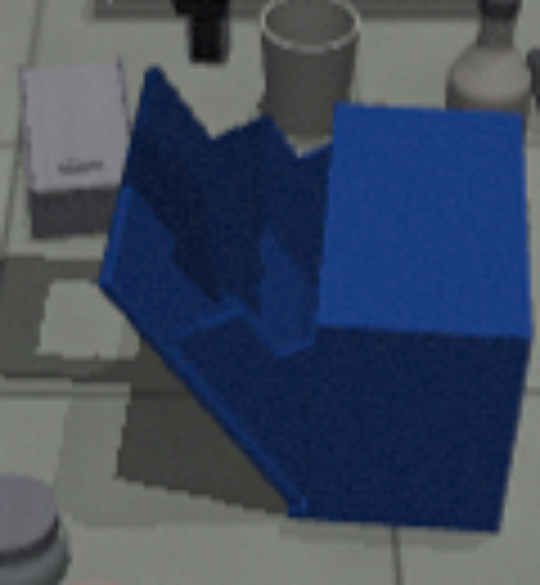

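```bash
python3 - <<'E'
from h import *
n=BY
def onplane(uv,y):
    c,d=ray("side",uv); return c+d*(((HINGE+BY*y)-c)@n)/(d@n)
for uv,y in(((99,285),-.1),((290,515),-.1),((155,67),.1)):
    p=onplane(np.array(uv)/4.5+[190-.4,120-.4],y)-HINGE; print(p@BX,p[2])
E
```

```text
-0.1035821270251846 0.17682565370510805
0.0026335868319106105 -0.0055103016819013535
-0.1006792470667807 0.176612130242097
```

Referenced to the measured foot, the tilt comes out at about 0.545 rad, and with the stop force it is fully open and stays there. Next, the core.

```bash
sed -i 's/HINGE=np.array(\[.580/HINGE=np.array([.582/' h.py; python3 -m pendant '[[0,0,0,-0.03,0.014,0,0.085],[0,0,0,-0.075,0.035,0,0.085],[0,0,0,-0.125,0.06,0.01,0.085],[0,0,0,-0.175,0.085,0.02,0.085],[0,0,0,-0.225,0.11,0.03,0.085],[0,0,0,-0.265,0.127,0.045,0.085],[0,0,0,-0.291,0.138,0.06,0.085],[0,0,0,-0.291,0.138,0.085,0.085],[0,0,0,-0.291,0.138,0.1,0.085],[0,0,0,-0.291,0.138,0.1,0.085]]' 20
python3 - <<'E'
from h import *
I=get_image("side");J=get_image("top")
cv2.imwrite("pics/side13.png",cv2.resize(I[180:330,210:370,::-1],None,fx=4,fy=4))
go([.632,-.2705,.062],Rd())
s=get_state()["ee_pos"]; print(((proj("side",s)-[210,180])*4))
E
```

```text
time: 21.22
ee_pos: [0.63, -0.2692, 0.1617]
tcp_rot: [-2.33, -2.099, 0.003]
contact_force: [-0.4, -0.9, 0.6]
finger_gap: 0.993
turn [-0.   -0.    0.06] shift [-0.0005  0.0004  0.1032]
[307.34408714 318.12548861]
```

View pics/side13.png

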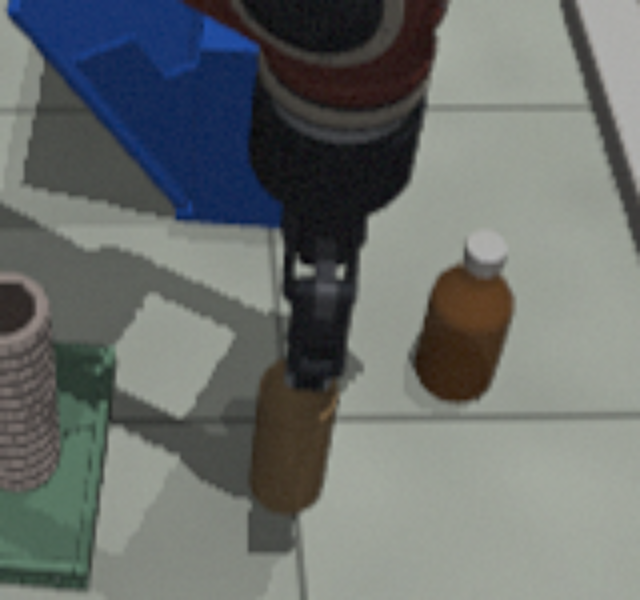

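```bash
python3 -m pendant '[[0,0,0,0,0.001,0.01,0.085],[0,0,0,0,0.001,0.03,0.085],[0,0,0,0,0.001,0.05,0.085],[0,0,0,0,0.001,0.07,0.085],[0,0,0,0,0.001,0.09,0.085],[0,0,0,0,0.001,0.1,0.085],[0,0,0,0,0.001,0.1,0.085]]'
python3 - <<'E'
from h import *
I=get_image("side");J=get_image("top")
cv2.imwrite("pics/side14.png",cv2.resize(I[200:330,230:350,::-1],None,fx=4.5,fy=4.5))
print(get_state()["ee_pos"]); go([.632,-.2705,.062],Rd())
E
```

```text
time: 22.2
ee_pos: [0.632, -0.2702, 0.0637]
tcp_rot: [-2.333, -2.101, 0.001]
contact_force: [-0.5, 0.3, 0.8]
finger_gap: 0.994
[ 0.63307233 -0.27083962  0.06582875]
turn [0.07 0.03 0.02] shift [ 0.0002 -0.0011  0.0038]
```

View pics/side14.png

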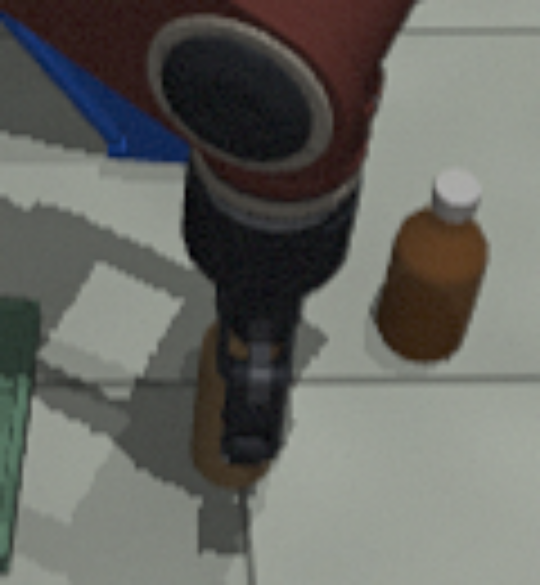

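```bash
python3 - <<'E'
from h import *
f=lambda p:((proj("side",p)-[230-.4,200-.4])*4.5).round(0)
for dx in(-.022,0,.022): print(f([.632+dx,-.2705,0]),f([.632+dx,-.2705,.06]))
print(f([.632,-.2705-.022,0]))
s=get_state()["ee_pos"]
for z in(0,.013):print(f(s-BY*.05+[0,0,z]),f(s-BY*.057+[0,0,z]))
S=cv2.imread("pics/side0.png")
cv2.imwrite("pics/c0.png",cv2.resize(S[250:320,260:310],None,fx=8,fy=8,interpolation=cv2.INTER_NEAREST))
E
```

```text
[191. 453.] [198. 393.]
[233. 452.] [241. 392.]
[274. 452.] [285. 392.]
[236. 491.]
[242. 478.] [242. 491.]
[244. 464.] [244. 478.]
```

View pics/c0.png

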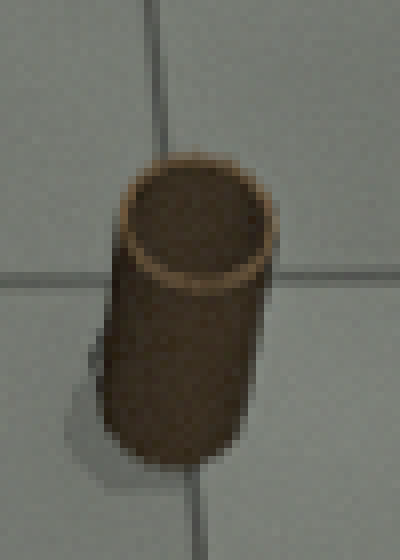

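The core matches the estimate; the tool is about 1 mm too far in x. Closing.

```bash
python3 -m pendant '[[0,0,0,0,-0.0015,0.001,0.08],[0,0,0,0,-0.0015,0.001,0.065],[0,0,0,0,-0.0015,0.001,0.055],[0,0,0,0,-0.0015,0.001,0.045],[0,0,0,0,-0.0015,0.001,0.035],[0,0,0,0,-0.0015,0.001,0.035],[0,0,0,0,-0.0015,0.001,0.035],[0,0,0,0,-0.0015,0.001,0.035]]' 20
python3 -m pendant '[[0,0,0,0,0,-0.01,0.035],[0,0,0,0,0,-0.03,0.035],[0,0,0,0,0,-0.06,0.035],[0,0,0,0,0,-0.1,0.035],[0,0,0,0,0,-0.14,0.035],[0,0,0,0,0,-0.18,0.035],[0,0,0,0,0,-0.21,0.035],[0,0,0,0,0,-0.22,0.035],[0,0,0,0,0,-0.22,0.035]]'
python3 - <<'E'
from h import *
I=get_image("side")
cv2.imwrite("pics/side15.png",cv2.resize(I[80:330,160:380,::-1],None,fx=2.4,fy=2.4))
# core axis pose in bucket: s along panel, depth behind front face; tilt 25deg
t=.55; u=-BX*np.sin(t)+np.array([0,0,np.cos(t)]); v=BX*np.cos(t)+np.array([0,0,np.sin(t)])
mouth=HINGE+u*.160+v*.05; print("mouth",mouth)
Rt=Rd(BY,-28); print(Rt.as_matrix()[:,2])
s=get_state()["ee_pos"]
T=mouth-u*.0187          # TCP with grasp point at s=160
go(T+np.array([0,0,.17]),Rd()); go(T+u*.12,Rt); go(T,Rt); print(T)
E
```

```text
time: 23.3
ee_pos: [0.6313, -0.2705, 0.0644]
tcp_rot: [2.334, 2.102, 0.0]
contact_force: [-0.0, -0.6, 1.4]
finger_gap: 0.512
time: 24.42
ee_pos: [0.6312, -0.2704, 0.285]
tcp_rot: [2.333, 2.102, 0.001]
contact_force: [0.2, -0.6, -1.1]
finger_gap: 0.518
mouth [0.54122089 0.03078606 0.17453828]
[ 0.46689975 -0.04907314 -0.88294759]
turn [-0.06 -0.02  0.03] shift [ 0.29   -0.1106 -0.045 ]
turn [-2.806e+01 -3.000e-02  2.000e-02] shift [ 0.29   -0.1733  0.0227]
turn [-2.806e+01 -3.000e-02  2.000e-02] shift [ 0.2899 -0.1104  0.125 ]
[0.5509416  0.02976437 0.15859608]
```

View pics/side15.png

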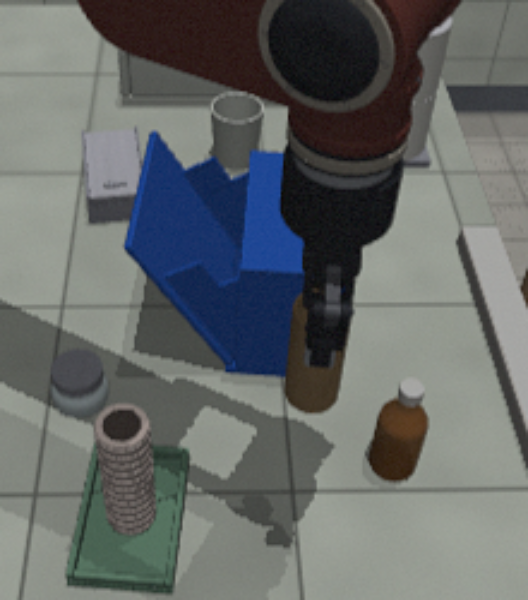

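The core is in the grip, hanging straight. Carrying it over the mouth while turning.

```bash
python3 -m pendant '[[0,0,0,0.02,-0.012,-0.005,0.035],[-2,0,0,0.05,-0.03,-0.01,0.035],[-5,0,0,0.09,-0.054,-0.01,0.035],[-9,0,0,0.13,-0.08,-0.01,0.035],[-13,0,0,0.17,-0.104,-0.01,0.035],[-17,0,0,0.21,-0.128,-0.01,0.035],[-21,0,0,0.245,-0.15,-0.005,0.035],[-25,0,0,0.275,-0.166,0,0.035],[-28,0,0,0.29,-0.173,0.005,0.035],[-28,0,0,0.29,-0.173,0.01,0.035]]'
python3 - <<'E'
from h import *
I=get_image("side");J=get_image("top")
cv2.imwrite("pics/side16.png",cv2.resize(I[80:330,160:380,::-1],None,fx=2.4,fy=2.4))
cv2.imwrite("pics/top16.png",cv2.resize(J[100:280,150:390,::-1],None,fx=3,fy=3))
t=.55; u=-BX*np.sin(t)+np.array([0,0,np.cos(t)]); v=BX*np.cos(t)+np.array([0,0,np.sin(t)])
mouth=HINGE+u*.160+v*.05;Rt=Rd(BY,-28);T=mouth-u*.0187
go(T+u*.05,Rt);go(T,Rt)
d=get_state()["ee_pos"]-HINGE; print("s,depth",d@u,d@v,d@BY)
E
```

```text
time: 25.72
ee_pos: [0.4877, 0.0372, 0.2712]
tcp_rot: [2.038, 1.84, 0.455]
contact_force: [-0.3, -0.4, 0.0]
finger_gap: 0.514
turn [-0.21  0.01  0.04] shift [ 0.0004 -0.0006  0.0795]
turn [-0.21  0.01  0.04] shift [0.0004 0.0026 0.1294]
s,depth 0.2706308959790119 0.05581186009212328 -0.0004234916623726526
```

View pics/side16.png

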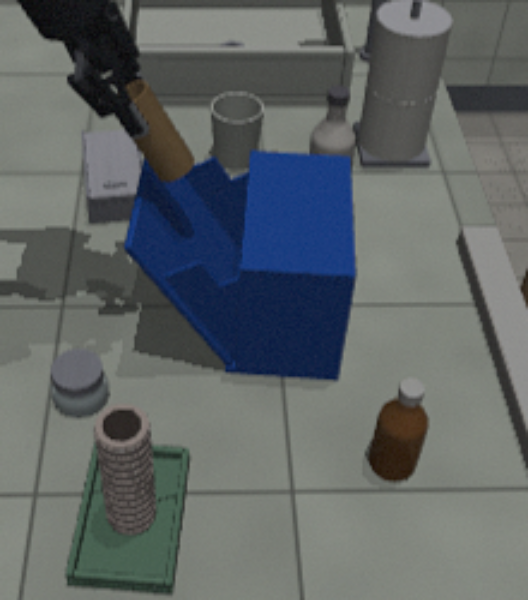

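View pics/top16.png

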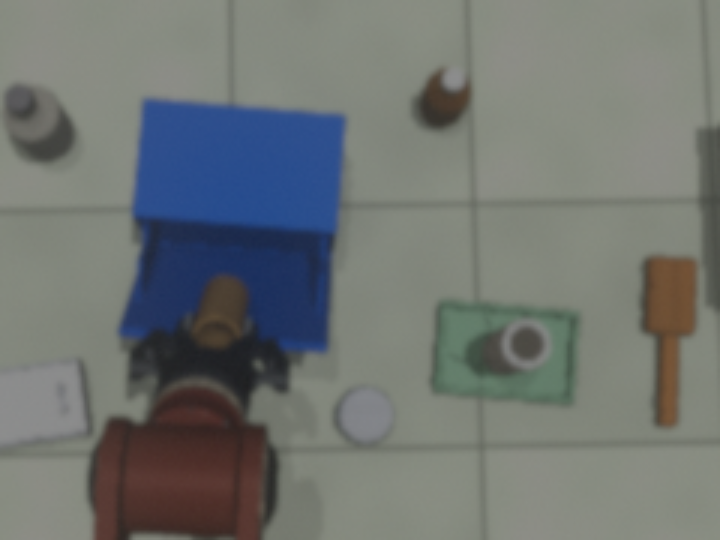

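The core points down along the panel into the mouth, centred. Inserting.

```bash
python3 -m pendant '[[0,0,0,0,0,0.01,0.035],[0,0,0,0,0,0.025,0.035],[0,0,0,0,0,0.04,0.035],[0,0,0,0,0,0.055,0.035],[0,0,0,0,0,0.07,0.035],[0,0,0,0,0.001,0.085,0.035],[0,0,0,0,0.001,0.1,0.035],[0,0,0,0,0.001,0.112,0.035],[0,0,0,0,0.001,0.115,0.035],[0,0,0,0,0.001,0.115,0.035]]'
python3 - <<'E'
from h import *
I=get_image("side")
cv2.imwrite("pics/side17.png",cv2.resize(I[80:280,160:350,::-1],None,fx=3,fy=3))
E
```

```text
time: 27.08
ee_pos: [0.5439, 0.0304, 0.173]
tcp_rot: [2.037, 1.835, 0.458]
contact_force: [0.6, -0.7, -0.0]
finger_gap: 0.513
```

View pics/side17.png

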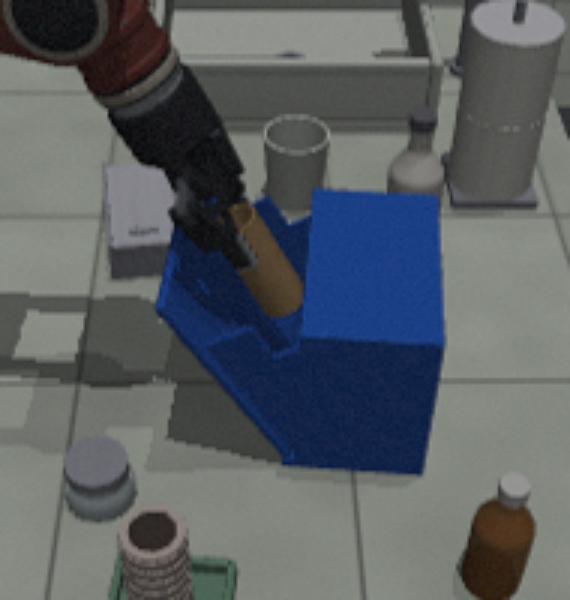

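No contact force, and the core is well inside. Releasing.

```bash
python3 -m pendant '[[0,0,0,0,0,0,0.05],[0,0,0,0,0,0,0.06],[0,0,0,0,0,0,0.066],[0,0,0,0,0,0,0.066],[0,0,0,0,0,0,0.066],[0,0,0,0,0,0,0.066]]'
python3 - <<'E'
from h import *
I=get_image("side")
cv2.imwrite("pics/side18.png",cv2.resize(I[80:280,160:350,::-1],None,fx=3,fy=3))
E
```

```text
time: 27.88
ee_pos: [0.5438, 0.0303, 0.173]
tcp_rot: [2.038, 1.835, 0.458]
contact_force: [0.1, 0.3, -0.4]
finger_gap: 0.774
```

View pics/side18.png

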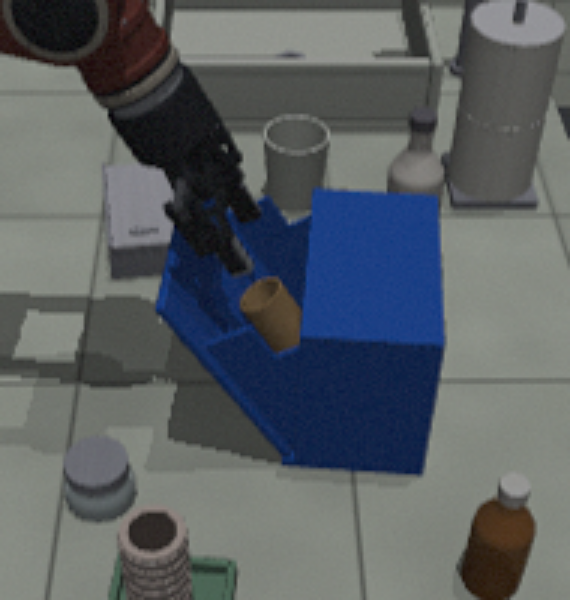

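The core dropped into the bucket. Withdrawing along the tool axis.

```bash
python3 -m pendant '[[0,0,0,0,0,-0.015,0.066],[0,0,0,0,0,-0.04,0.066],[0,0,0,0,0,-0.07,0.066],[0,0,0,0,0,-0.1,0.066],[0,0,0,0,0,-0.13,0.066],[0,0,0,0,0,-0.16,0.066],[0,0,0,0,0,-0.18,0.066],[0,0,0,0,0,-0.18,0.066],[0,0,0,0,0,-0.18,0.066]]'
python3 - <<'E'
from h import *
I=get_image("side");J=get_image("top")
cv2.imwrite("pics/side19.png",cv2.resize(I[80:380,140:380,::-1],None,fx=2,fy=2))
cv2.imwrite("pics/top19.png",cv2.resize(J[100:280,100:400,::-1],None,fx=2.6,fy=2.6))
t=np.array(camera_model("side")["tvec"])
for n,y,uv in(("near",-.1,None),):
    for t in(.5,.55):
        p=HINGE-BX*.205*np.sin(t)-BY*.1+[0,0,.205*np.cos(t)]; print(t,(proj("side",p)-[140,80])*2)
E
```

```text
time: 29.05
ee_pos: [0.4595, 0.0392, 0.3314]
tcp_rot: [2.038, 1.836, 0.457]
contact_force: [1.0, 0.3, -0.1]
finger_gap: 0.773
0.5 [149.07916138 204.28099017]
0.55 [142.03736857 206.90856926]
```

View pics/side19.png

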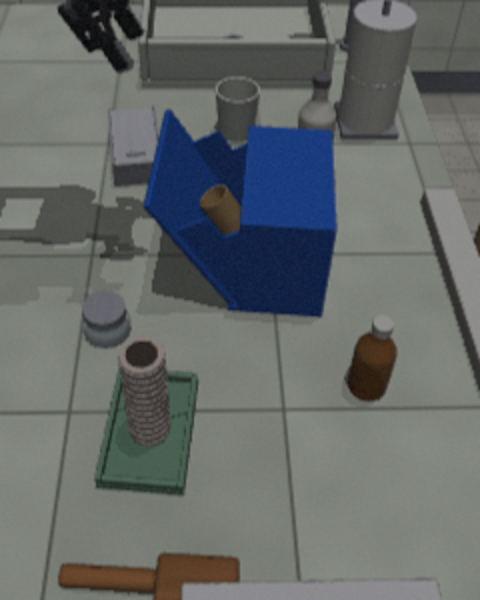

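View pics/top19.png

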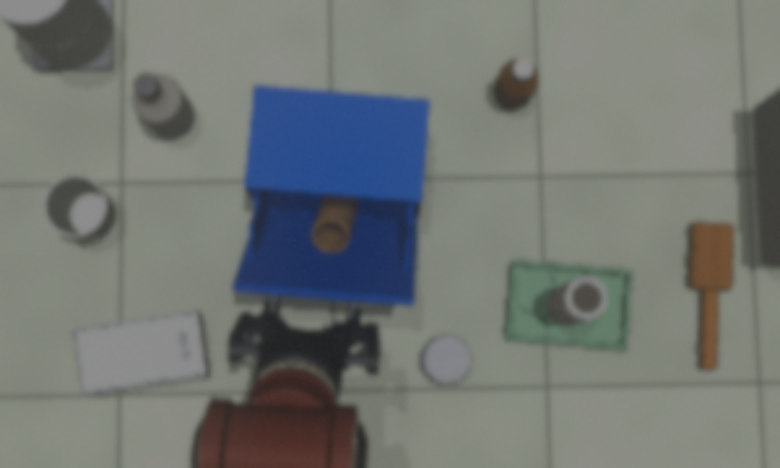

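The core is in the bucket, the stack is upright in the tray, and the bystanders look unmoved. The lip corner may have moved slightly, so I'll compare it with the earlier view.

```bash
python3 - <<'E'
from h import *
I=get_image("side");print(get_state()["time"])
a=cv2.imread("pics/side12.png");b=cv2.resize(I[120:250,190:310,::-1],None,fx=4.5,fy=4.5)
cv2.imwrite("pics/cmp.png",np.hstack([a[30:330,0:390],b[30:330,0:390]]))
def corner(c):
    m=cv2.inRange(cv2.cvtColor(c,cv2.COLOR_BGR2HSV),(105,150,30),(130,255,255))
    ys,xs=np.nonzero(m); k=xs.argmin(); 
    rows=[(y,np.nonzero(m[y])[0].min()) for y in (200,240,270,285,300,320,360,400)]
    return xs[k],ys[k],rows
print(corner(a));print(corner(b))
E
```

```text
29.2
(np.int64(99), np.int64(278), [(200, np.int64(117)), (240, np.int64(109)), (270, np.int64(102)), (285, np.int64(100)), (300, np.int64(114)), (320, np.int64(131)), (360, np.int64(164)), (400, np.int64(200))])
(np.int64(99), np.int64(279), [(200, np.int64(117)), (240, np.int64(109)), (270, np.int64(102)), (285, np.int64(100)), (300, np.int64(113)), (320, np.int64(131)), (360, np.int64(164)), (400, np.int64(199))])
```

View pics/cmp.png

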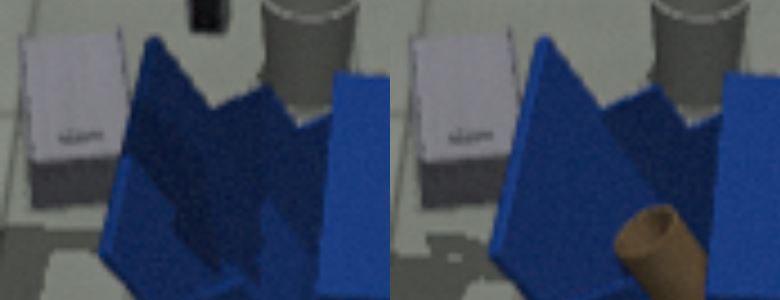

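```bash
python3 -c "
from cell import *
print(job_done(), get_state()['time'])"
```

```text
the job is handed in; nothing more can be done
the job is handed in; nothing more can be done
```

The core is in the bin, the bin is open, and the roller stack is standing upright in the green tray. I handed the job in at about 29 s of the 72 s allowed.

- **Rollers:** I set the stack down in sub-millimetre steps until the force showed contact. The last reading before release was about 4.6 N. It stands near the tray's centre in both camera views.
- **Bin:** I hooked the panel from behind with closed fingers and pulled it to its stop, where the force rose to about 13 N. I then let go.
- **Core:** I lowered it along the panel through the mouth and released it. The last pictures show it resting in the bucket, and the gripper was withdrawn clear of everything.

**Last checks:**
- The lip corner was in the same pixels before and after the drop, to within a pixel, so the bin stayed open.
- The tilt measured about 0.545 rad from the near corner, but about 0.53 to 0.545 rad from the far corner. A direct comparison with my estimated hinge position also read a little low, which I put down to 2–3 mm of error in that estimate. I relied on the force at the stop to call it fully open.
- The other things looked unmoved in both views. I compared them by eye and did not measure them again.

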